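Key the winder's top flange onto its drive pin and seat it

TASK

The blue top flange of the label winder has been slipped onto the spindle but is riding on the red drive pin, out of line with it. Push the flange round with a fingertip against its spokes until the notch in its hub stands over the pin, press it down until it is fully home on the spindle, and leave it so with your fingers clear. Do not lift the flange or force it down, and leave the core, the small roll and the scanner beside the winder where they stand.

Things in the scene. Friction and masses are not known exactly. Their poses are not given: they have to be found in the camera images.
- winder: Fixed bench label winder: grey motor cabinet 70 mm high. Origin on the table directly under the spindle axis; +y of the body points to its black control panel (cabinet spans y -116 to +236 mm, x -116 to +116 mm). The upright steel spindle, 25 mm across, ends 186 mm above the table and is locked.
- roll_face (a point): Top face of the white label roll, on the spindle axis, 139 mm above the table. The roll is 200 mm across and lies on a 226 mm aluminium platter on the cabinet, under the flange; roll, platter and spindle are fixed and do not turn.
- pin (a point): Red drive pin: a level bar 8 mm thick that stands straight out of the spindle on one side, its end 52 mm from the axis. This point lies on its top edge 40 mm from the axis, 152 mm above the table; the direction from the axis to this point is the pin's direction. It is fixed.
- platter_mark (a point): Red index mark, 12 mm square, painted on the edge of the fixed aluminium platter, 106 mm from the spindle axis and 82.5 mm above the table, in the same direction as the red drive pin.
- notch (a point): Notch of the blue flange: a 13 mm wide slot through the hub wall, seen from above as a gap in the hub ring, with a 2 mm chamfer on each lower edge. This point lies on its centre line, 40 mm from the axis, level with the hub's underside; axis to point is the notch's direction. It clears the pin when both directions agree within about 4 degrees.
- rim_mark (a point): White mark on top of the flange's rim, 91 mm from the axis, in the same direction as the notch. The rim is a flat ring of radius 82 to 100 mm, from 1 to 7 mm above the hub's underside.
- hub (a point): Centre of the top of the blue flange's hub, on the spindle axis: 174.5 mm above the table at the start, 162.5 mm when home. The hub is a ring of radius 17 to 33 mm, 22 mm high (underside 152.5 mm above the table at the start); a brass bush inside stands 1.5 mm proud of it. The spindle end rises 11 mm above the hub's top at the start.
- spoke (a point): Middle of the top of one of the flange's three straight spokes, 58 mm from the axis, opposite the notch; the spokes stand at 60, 180 and 300 degrees from it. Each is 12 mm wide and 15 mm high (1 to 16 mm above the hub's underside). The windows between them are open and 49 mm from hub to rim. A fingertip in a window, below the spoke's top but above the pin, pushes a spoke sideways.
- flange_turn (a joint): Angle of the flange about the spindle (rad), growing counter-clockwise seen from above; the notch stands over the pin at 0 and at 6.283 (whole turns). The flange turns freely either way without stops, against about 0.06 N m of friction, and stays where it is left.
- flange_drop (a joint): How far the flange has gone down the spindle (m): 0 at the start (hub resting just on the pin), 0.012 fully home against its stop, negative when lifted. A snug ring holds it where it is, so it does not fall by its own weight: with the notch over the pin it takes about 4 to 5 N to push down, anywhere on the hub; otherwise the pin stops it.
- core: Loose empty cardboard core, a tube 38 mm across and 57 mm high standing on the table on the -y side of the winder; origin at the centre of its underside.
- small_roll: Loose small white label roll with a green band, 60 mm across and 50 mm high, standing on the table on the -y side of the winder; origin at the centre of its underside.
- scanner: Loose light-grey hand scanner standing in its charging cradle (foot 100 x 75 mm, about 193 mm high overall), beyond the winder's control panel (its +y side); origin at the centre of its underside.

How it is judged:
By the outcome, as a careful person would: the job done as asked, in the order asked, and still so for the second after the job is handed in, with the robot touching nothing.
It also fails if it takes over 48 s, if anything falls off the work surface, if the arm or the gripper's body presses on something with over 40 N, if the wrist force passes 120 N, or if a joint passes its speed limit or range.

ROBOT

A 6-joint arm with a two-finger parallel gripper is mounted at the origin on the work surface. World frame = base frame: x ahead of the robot, y to its left, z up, the work surface at z = 0. Lengths are in m, angles in degrees, forces in N, time in s.
With the tool pointing down it reaches from about 0.275 to 0.975 m from the base axis. Payload 8.4 kg.
Tool frame: the origin (TCP) lies at the very end of the fingers, on their centre line; the grasp point (between the pads) lies 19 mm behind it (ctrl.grasp_offset is the distance from the TCP to the grasp point, in m); z points along the fingers, y is the direction in which the jaws open and shut (so a half turn about z gives the same grasp; the last joint's range is limited). The gripper opens to 92 mm and grips with 3 to 60 N. Pads are 20 mm wide; open, the fingers measure 128 mm over their backs; the gripper's body (75 mm by 189 mm) begins 69 mm behind the grasp point.
Start: joints at [-77.028, 20.225, 93.587, -0, 66.188, -0.138], TCP at [0.142, -0.609, 0.194] pointing down, gripper open.
Joint ranges: [-150.9, 150.9], [-52.94, 120.26], [3.33, 152.33], [-74.26, 254.26], [0, 154.13], [-172.89, 172.89]. Speed limits (degrees/s): [127.2, 127.2, 159.86, 180, 180, 180].

INTERFACE

Orientations are given as a 3x3 rotation matrix whose columns are the frame's x, y, z axes.
In Python, from bench import ctrl, vision, ticket gives the robot as it stands. The module is installed in compiled form; this text tells all that it offers.
- The arm moves only by the tool drive_tool, never from a script. Its argument "commands" is a list that holds one entry, the list of rows, each a list of 7 numbers: the shift along the tool's x, y, z in m, then the turn, a rotation vector about the tool's x, y, z in degrees, then the finger opening in m, from 0 to 0.0919. In form: [[[dx, dy, dz, wx, wy, wz, gripper], ...]]. A call has 1 to 20 rows; each row is the pose to reach, as a shift and turn from the pose commanded when the call began, along the tool's axes at that moment; what a row does not reach only later rows make up. A row lasts 1/10 s, in which the tool goes at most 50 mm and 8.59 degrees, less where a joint would pass 70% of its speed; a pose out of reach is approached as far as the arm can. A call with a gripper value outside its range is refused whole. The fingers move at their own pace and stop on an object; "newtons" is the grip in N (left out, the last holds). Time passes only in rows, so rows that repeat a pose let the fingers close. It gives the time, the measured TCP pose, the force and the opening at its end, in the units of the state.
- ctrl.sense(): the state, without advancing time (a new reading comes with each control period).
- vision.camera(name): name is "scene" or "top"; returns a dict with "pixels" (384x512x3 uint8, red, green, blue), "fx", "fy", "cx", "cy" (pixels), "extrinsics" (4x4, takes a point from camera to world coordinates). Camera axes: x right, y down, z forward; pixel columns grow to the right and rows downward; lengths in m; the calibration is good to about 2 mm. A picture is of the moment at which its call begins. There is no depth.
- ticket.job_done(): hands the job in, once; it reports no verdict.
The state is a dict: "t": time; "joint_positions": joint angles; "qvel": joint speeds; "tau": joint torques, N m; "eef_pos": TCP position; "orientation": TCP orientation; "contact_force": force on the tool from outside, world axes, zero at the start; "ft_torque": the same for the moment, N m; "grip_width": finger opening in m.
Only numpy, scipy, OpenCV 4.12 (cv2) and the standard library are available. Lean on these libraries where they do the work, as an engineer would, in place of code of your own. Each camera call takes 0.05 s, during which the arm holds its last target. There are 200 camera calls.

## Working session

There is one attempt and no reset: what is moved stays moved. The work goes in short steps, Python scripts to look and compute and a tool call to move; the robot and the scene stay as the last step left them, time stands still between calls to the robot, and variables do not carry over. Pictures are saved under pics/ and viewed, about 8 in all and at most 12, crops included, and the job is handed in when it is done.

Besides the shell and the picture viewer there is one more tool, called after "Request:" by a JSON object that holds its "method" and its "body", one argument or row to a line. drive_tool: Moves the arm, as the interface text tells. Its arguments: {"type":"object","properties":{"commands":{"type":"array","items":{"type":"array","items":{"type":"array","items":{"type":"number"}}}},"newtons":{"type":"number"}},"required":["commands"]}

```bash
mkdir -p pics; python3 - <<'E'
from bench import ctrl, vision
import cv2,numpy as np
for n in("scene","top"):
    c=vision.camera(n); cv2.imwrite(f"pics/{n}0.png",c["pixels"][:,:,::-1])
    print(n,c["fx"],c["fy"],c["cx"],c["cy"],np.round(c["extrinsics"],4).tolist())
s=ctrl.sense(); print(s["t"],s["eef_pos"],np.round(s["orientation"],3).tolist(),s["grip_width"],s["contact_force"])
E
```

```text
scene 350.56655490763967 350.56655490763967 255.71762396374902 190.74983815446603 [[0.4427, 0.5381, -0.7172, 1.2687], [0.8966, -0.2751, 0.347, -0.2281], [-0.0106, -0.7967, -0.6043, 0.6988], [0.0, 0.0, 0.0, 1.0]]
top 420.98244039881587 420.98244039881587 259.4943418605075 191.20929155143847 [[0.0197, -0.9938, 0.1095, 0.4579], [-0.9997, -0.0183, 0.0135, 0.0729], [-0.0114, -0.1098, -0.9939, 1.4125], [0.0, 0.0, 0.0, 1.0]]
0.1 [ 0.14165148 -0.60829111  0.19386518] [[0.974, 0.227, -0.0], [0.227, -0.974, 0.001], [-0.0, -0.001, -1.0]] 0.09190911423290253 [-0.61031745  0.70985505  0.27606406]
```

View pics/top0.png

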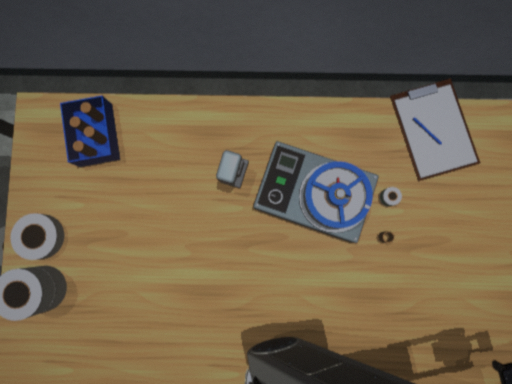

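View pics/scene0.png

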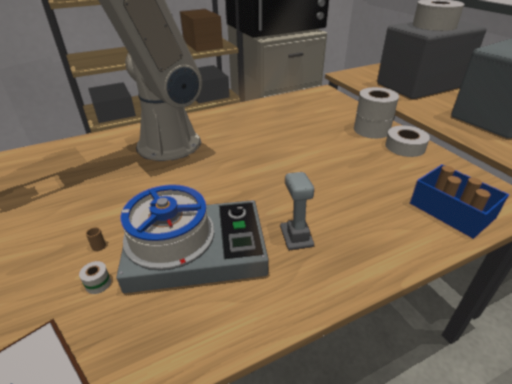

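The top view shows the flange centred near (338,195), with the core at (386,237), the small roll at (392,197) and the scanner at (232,168). In the scene view the flange is near (165,213), with red at (182,262), probably the platter mark, and at about (170,222), the pin.

```bash
cat > h.py <<'E'
from bench import ctrl, vision
import cv2,numpy as np
def ray(c,uv,z):
    d=np.array([(uv[0]-c["cx"])/c["fx"],(uv[1]-c["cy"])/c["fy"],1]); E=c["extrinsics"]
    d=E[:3,:3]@d; o=E[:3,3]; return o+d*(z-o[2])/d[2]
def plane(c,x0,y0,z,r,n):
    """rectified bird's-eye picture: plane at z, centre x0,y0; right=-y, up=+x"""
    E=np.linalg.inv(c["extrinsics"]); K=np.array([[c["fx"],0,c["cx"]],[0,c["fy"],c["cy"]],[0,0,1]])
    P=K@E[:3]; H=np.c_[P[:,0],P[:,1],P[:,2]*z+P[:,3]]
    s=2*r/n; M=np.array([[0,-s,x0+r],[-s,0,y0+r],[0,0,1]])
    return cv2.warpPerspective(c["pixels"],np.linalg.inv(H@M),(n,n),flags=cv2.INTER_CUBIC) if 0 else cv2.warpPerspective(c["pixels"],H@M,(n,n),flags=cv2.INTER_CUBIC|cv2.WARP_INVERSE_MAP)
def blobs(mask,mn=3):
    n,l,st,ce=cv2.connectedComponentsWithStats(mask.astype(np.uint8)); return [(ce[i],st[i,4]) for i in range(1,n) if st[i,4]>=mn]
def col(c):
    h=cv2.cvtColor(c["pixels"],cv2.COLOR_RGB2HSV).astype(int); return h[...,0],h[...,1],h[...,2]
E
python3 - <<'E'
from h import *
out=[]
for n in("top","scene"):
    c=vision.camera(n); H,S,V=col(c)
    b=(abs(H-108)<12)&(S>140)&(V>80)
    k,l,st,ce=cv2.connectedComponentsWithStats(b.astype(np.uint8))
    for i in sorted(range(1,k),key=lambda i:-st[i,4])[:2]:
        cs,_=cv2.findContours((l==i).astype(np.uint8),cv2.RETR_EXTERNAL,cv2.CHAIN_APPROX_NONE)
        p=np.array([ray(c,q,.1595)[:2] for q in cs[0][:,0]],np.float32)
        print(n,"blue",st[i],cv2.minEnclosingCircle(p))
        # algebraic circle fit
        A=np.c_[2*p,np.ones(len(p))]; s=np.linalg.lstsq(A,(p**2).sum(1),rcond=None)[0]; print(s[:2],np.sqrt(s[2]+s[:2]@s[:2]))
    r=((H<6)|(H>174))&(S>150)&(V>70)
    for ce,a in blobs(r,2): print("red",ce,a,ray(c,ce,.0825)[:2],ray(c,ce,.152)[:2])
    u,v,w=(338,195,60) if n=="top" else (170,225,75)
    im=c["pixels"][v-w:v+w,u-w:u+w]; out.append(cv2.resize(im,(400,400),interpolation=cv2.INTER_CUBIC))
cv2.imwrite("pics/crop1.png",np.hstack(out)[:,:,::-1])
E
```

```text
top blue [ 306  162   66   66 1351] ((0.591946542263031, -0.14591370522975922), 0.0991855263710022)
[ 0.59263102 -0.14306848] 0.08442495083347082
top blue [ 69  96  42  66 837] ((0.779086172580719, 0.6251645088195801), 0.11104688048362732)
[0.76711645 0.61163007] 0.06864649813701067
scene blue [ 121  186   85   54 1599] ((0.5965496301651001, -0.14753291010856628), 0.0992768183350563)
[ 0.59909993 -0.14238024] 0.09139801013601641
scene blue [418 167  90  49 340] ((0.8576055765151978, 0.5517462491989136), 0.10331888496875763)
[0.85437794 0.56838136] 0.088235972753867
red [169.0625 222.25  ] 16 [ 0.55621696 -0.1359397 ] [ 0.63655838 -0.14633421]
red [182.38461538 260.61538462] 13 [ 0.6995721  -0.14333996] [ 0.76374831 -0.15289999]
```

View pics/crop1.png

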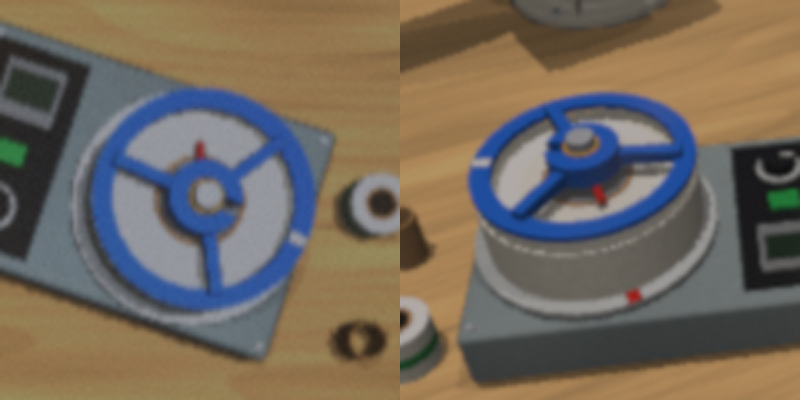

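The crop shows the notch gap and white rim mark at left-crop (298,238). The red pin shows at left-crop (199,150), pointing roughly +x. So the flange needs roughly +115° CCW. Next I'll measure the angles.

```bash
cat > m.py <<'E'
from h import *
def circ(p):
    A=np.c_[2*p,np.ones(len(p))]; s=np.linalg.lstsq(A,(p**2).sum(1),rcond=None)[0]; return s[:2],np.sqrt(s[2]+s[:2]@s[:2])
def measure(drop=0.,only=("top","scene")):
    for n in only:
        c=vision.camera(n); H,S,V=col(c); z=.1595-drop
        b=((abs(H-108)<14)&(S>110)&(V>70)).astype(np.uint8)
        k,l,st,ce=cv2.connectedComponentsWithStats(b)
        g=[i for i in range(1,k) if np.linalg.norm(ray(c,ce[i],z)[:2]-[.594,-.146])<.08 and st[i,4]>30]
        m=np.isin(l,g).astype(np.uint8)
        hull=cv2.convexHull(np.argwhere(m)[:,::-1].astype(np.int32))[:,0]
        p=np.array([ray(c,q,z)[:2] for q in hull]); o,r=circ(p)
        print(n,"rim centre",o.round(4),"r",round(r,4))
        yx=np.argwhere(np.ones(H.shape)); P=np.array([ray(c,q[::-1],z)[:2] for q in yx]).reshape(*H.shape,2)-o
        R=np.hypot(P[...,0],P[...,1])
        w=(R>.085)&(R<.097)&(S<95)&(V>130)
        for q,a in blobs(w,2): d=ray(c,q,z)[:2]-o; print("  rim mark",q.round(1),a,np.degrees(np.arctan2(d[1],d[0])).round(1),np.hypot(*d).round(3))
        red=((H<8)|(H>172))&(S>110)&(V>60)&(R<.2)
        for q,a in blobs(red,3):
            for nm,zz in(("pin",.15),("pmark",.0825)):
                d=ray(c,q,zz)[:2]-o; print("  red as",nm,q.round(1),a,np.degrees(np.arctan2(d[1],d[0])).round(1),np.hypot(*d).round(3))
if __name__=="__main__": measure()
E
python3 m.py
```

```text
top rim centre [ 0.5919 -0.1457] r 0.0994
  rim mark [366.6 206.2] 16 -112.8 0.091
  red as pin [337.5 179.5] 8 1.2 0.045
  red as pmark [337.5 179.5] 8 -11.1 0.056
scene rim centre [ 0.5962 -0.1472] r 0.0995
  rim mark [125.5 210.5] 20 -115.5 0.091
  red as pin [169.2 222.4] 25 2.1 0.039
  red as pmark [169.2 222.4] 25 163.6 0.041
  red as pin [182.1 260.5] 22 -2.0 0.165
  red as pmark [182.1 260.5] 22 1.9 0.103
```

```bash
cat > g.py <<'E'
from h import *
O=np.array([.594,-.1465])
def delta(x,y,z,ang):
    "shift in tool axes and wz to reach world x,y,z with tool x at heading ang"
    s=ctrl.sense(); R=np.array(s["orientation"]); h=np.degrees(np.arctan2(R[1,0],R[0,0]))
    print("t",round(s["t"],2),"heading",h.round(1),"->",(R.T@(np.array([x,y,z])-s["eef_pos"])).round(4),"wz",round(h-ang,1))
def spoke(phi,r,t,z):
    a=np.radians(phi); p=O+[r*np.cos(a)-t*np.sin(a),r*np.sin(a)+t*np.cos(a)]; print(phi,p.round(4),end=" "); delta(*p,z,phi+90)
E
python3 -c "
from g import *
spoke(-54,.056,-.028,.215)"
```

```text
-54 [ 0.6043 -0.2083] t 0.3 heading 13.1 -> [ 0.5413 -0.2849 -0.0206] wz -22.9
```

Request:
{"method": "drive_tool", "body": {
  "commands": [
    [[0.541,-0.285,-0.021,0,0,-22.9,0],[0.541,-0.285,-0.021,0,0,-22.9,0],[0.541,-0.285,-0.021,0,0,-22.9,0],[0.541,-0.285,-0.021,0,0,-22.9,0],[0.541,-0.285,-0.021,0,0,-22.9,0],[0.541,-0.285,-0.021,0,0,-22.9,0],[0.541,-0.285,-0.021,0,0,-22.9,0],[0.541,-0.285,-0.021,0,0,-22.9,0],[0.541,-0.285,-0.021,0,0,-22.9,0],[0.541,-0.285,-0.021,0,0,-22.9,0],[0.541,-0.285,-0.021,0,0,-22.9,0],[0.541,-0.285,-0.021,0,0,-22.9,0],[0.541,-0.285,-0.021,0,0,-22.9,0],[0.541,-0.285,-0.021,0,0,-22.9,0],[0.541,-0.285,-0.021,0,0,-22.9,0],[0.541,-0.285,-0.021,0,0,-22.9,0]]
  ]
}}

```text
t: 1.9
eef_pos: [0.6027, -0.2097, 0.2154]
orientation: [[0.81, 0.587, -0.001], [0.587, -0.81, -0.0], [-0.001, -0.0, -1.0]]
contact_force: [-1.0, -0.3, -0.9]
grip_width: 0.0007
```

```bash
python3 -c "
from g import *
spoke(-54,.056,-.028,.162)
s=ctrl.sense();print(s['grip_width'],s['contact_force'])
o=[]
for n,u,v,w in(('top',338,195,60),('scene',170,215,75)):
    o.append(cv2.resize(vision.camera(n)['pixels'][v-w:v+w,u-w:u+w],(400,400),interpolation=2))
cv2.imwrite('pics/c2.png',np.hstack(o)[:,:,::-1])"
```

```text
-54 [ 0.6043 -0.2083] t 1.9 heading 35.9 -> [ 0.0022 -0.0002  0.0534] wz -0.1
0.0006778093617461122 [-1.03221193 -0.25150727 -0.8652279 ]
```

View pics/c2.png

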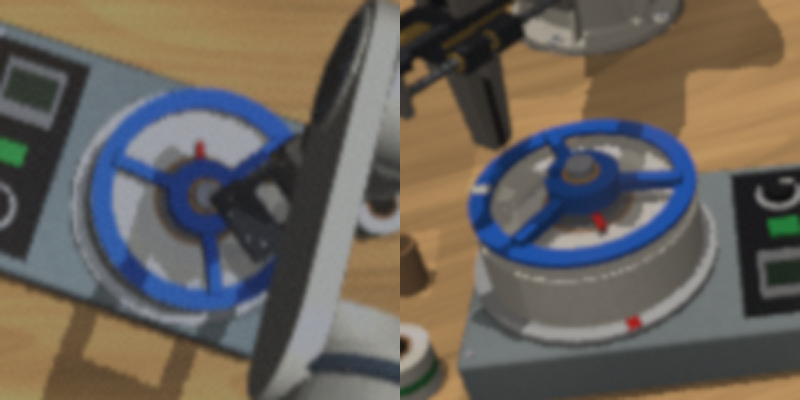

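The closed fingers hover over the right-hand window (left-crop ~(255,205)), short of the upper-right spoke. I'll lower them and bring them near the spoke.

Request:
{"method": "drive_tool", "body": {
  "commands": [
    [[0.002,0,0.02,0,0,0,0],[0.002,0,0.035,0,0,0,0],[0.002,0,0.045,0,0,0,0],[0.002,0,0.05,0,0,0,0],[0.002,0,0.053,0,0,0,0],[0.002,0,0.053,0,0,0,0],[0.005,0,0.053,0,0,0,0],[0.008,0,0.053,0,0,0,0],[0.01,0,0.053,0,0,0,0],[0.01,0,0.053,0,0,0,0]]
  ]
}}

```text
t: 3.0
eef_pos: [0.6126, -0.2023, 0.1627]
orientation: [[0.809, 0.588, 0.001], [0.588, -0.809, -0.0], [0.0, 0.0, -1.0]]
contact_force: [0.0, -0.2, -0.3]
grip_width: 0.0005
```

```bash
python3 -c "
from g import *
for p in range(-54,60,6): spoke(p,.057,-.017,.162)"
```

```text
-54 [ 0.6138 -0.2026] t 3.0 heading 36.0 -> [0.0008 0.001  0.0007] wz 0.0
-48 [ 0.6195 -0.2002] t 3.0 heading 36.0 -> [0.0068 0.0024 0.0007] wz -6.0
-42 [ 0.625  -0.1973] t 3.0 heading 36.0 -> [0.013  0.0032 0.0007] wz -12.0
-36 [ 0.6301 -0.1938] t 3.0 heading 36.0 -> [0.0192 0.0034 0.0007] wz -18.0
-30 [ 0.6349 -0.1897] t 3.0 heading 36.0 -> [0.0254 0.003  0.0007] wz -24.0
-24 [ 0.6392 -0.1852] t 3.0 heading 36.0 -> [0.0315 0.0018 0.0007] wz -30.0
-18 [ 0.643  -0.1803] t 3.0 heading 36.0 -> [0.0375 0.0001 0.0007] wz -36.0
-12 [ 0.6462 -0.175 ] t 3.0 heading 36.0 -> [ 0.0433 -0.0023  0.0007] wz -42.0
-6 [ 0.6489 -0.1694] t 3.0 heading 36.0 -> [ 0.0488 -0.0052  0.0007] wz -48.0
0 [ 0.651  -0.1635] t 3.0 heading 36.0 -> [ 0.0539 -0.0088  0.0007] wz -54.0
6 [ 0.6525 -0.1574] t 3.0 heading 36.0 -> [ 0.0586 -0.0128  0.0008] wz -60.0
12 [ 0.6533 -0.1513] t 3.0 heading 36.0 -> [ 0.0629 -0.0173  0.0007] wz -66.0
18 [ 0.6535 -0.1451] t 3.0 heading 36.0 -> [ 0.0667 -0.0222  0.0007] wz -72.0
24 [ 0.653  -0.1388] t 3.0 heading 36.0 -> [ 0.07   -0.0275  0.0007] wz -78.0
30 [ 0.6519 -0.1327] t 3.0 heading 36.0 -> [ 0.0727 -0.0331  0.0007] wz -84.0
36 [ 0.6501 -0.1267] t 3.0 heading 36.0 -> [ 0.0748 -0.039   0.0007] wz -90.0
42 [ 0.6477 -0.121 ] t 3.0 heading 36.0 -> [ 0.0763 -0.0451  0.0007] wz -96.0
48 [ 0.6448 -0.1155] t 3.0 heading 36.0 -> [ 0.0771 -0.0512  0.0007] wz -102.0
54 [ 0.6413 -0.1104] t 3.0 heading 36.0 -> [ 0.0773 -0.0575  0.0007] wz -108.0
```

Request:
{"method": "drive_tool", "body": {
  "commands": [
    [[0.004,0.002,0.001,0,0,-3,0],[0.007,0.0025,0.001,0,0,-6,0],[0.013,0.003,0.001,0,0,-12,0],[0.019,0.0035,0.001,0,0,-18,0],[0.0255,0.003,0.001,0,0,-24,0],[0.0315,0.002,0.001,0,0,-30,0],[0.0375,0,0.001,0,0,-36,0],[0.043,-0.0025,0.001,0,0,-42,0],[0.043,-0.0025,0.001,0,0,-42,0]]
  ]
}}

```text
t: 3.9
eef_pos: [0.6457, -0.1747, 0.1615]
orientation: [[0.206, 0.979, 0.0], [0.979, -0.206, 0.0], [0.0, 0.0, -1.0]]
contact_force: [-0.4, 0.0, -0.5]
grip_width: 0.0004
```

```bash
python3 m.py; python3 -c "
from g import *
for p in range(-6,60,6): spoke(p,.057,-.017,.162)
c=vision.camera('scene')['pixels'][140:290,95:245]
cv2.imwrite('pics/c3.png',cv2.resize(c,(450,450),interpolation=2)[:,:,::-1])"
```

```text
top rim centre [ 0.592  -0.1316] r 0.0891
  rim mark [325.5 163. ] 2 14.7 0.096
  rim mark [318.8 166.4] 18 28.5 0.094
  rim mark [306.2 178.1] 21 60.7 0.094
  rim mark [358.7 177.7] 45 -56.2 0.09
  rim mark [302.  187.5] 2 79.5 0.096
  rim mark [361.8 206.2] 41 -112.9 0.091
  rim mark [348.7 220.2] 42 -150.2 0.09
  red as pin [337.5 180. ] 6 -16.9 0.045
  red as pmark [337.5 180. ] 6 -25.2 0.058
scene rim centre [ 0.5966 -0.1465] r 0.0994
  rim mark [125.6 210.6] 17 -115.1 0.091
  red as pin [169.3 222.7] 21 0.9 0.04
  red as pmark [169.3 222.7] 21 164.3 0.04
  red as pin [182.1 260.5] 15 -2.2 0.165
  red as pmark [182.1 260.5] 15 1.6 0.102
-6 [ 0.6489 -0.1694] t 4.0 heading 77.9 -> [ 0.0065  0.0022 -0.0005] wz -6.1
0 [ 0.651  -0.1635] t 4.0 heading 77.9 -> [ 0.0127  0.003  -0.0005] wz -12.1
6 [ 0.6525 -0.1574] t 4.0 heading 77.9 -> [ 0.0189  0.0032 -0.0005] wz -18.1
12 [ 0.6533 -0.1513] t 4.0 heading 77.9 -> [ 0.0251  0.0027 -0.0005] wz -24.1
18 [ 0.6535 -0.1451] t 4.0 heading 77.9 -> [ 0.0312  0.0016 -0.0005] wz -30.1
24 [ 0.653  -0.1388] t 4.0 heading 77.9 -> [ 0.0372 -0.0002 -0.0005] wz -36.1
30 [ 0.6519 -0.1327] t 4.0 heading 77.9 -> [ 0.043  -0.0026 -0.0005] wz -42.1
36 [ 0.6501 -0.1267] t 4.0 heading 77.9 -> [ 0.0484 -0.0056 -0.0005] wz -48.1
42 [ 0.6477 -0.121 ] t 4.0 heading 77.9 -> [ 0.0536 -0.0091 -0.0005] wz -54.1
48 [ 0.6448 -0.1155] t 4.0 heading 77.9 -> [ 0.0583 -0.0131 -0.0005] wz -60.1
54 [ 0.6413 -0.1104] t 4.0 heading 77.9 -> [ 0.0626 -0.0177 -0.0005] wz -66.1
```

View pics/c3.png

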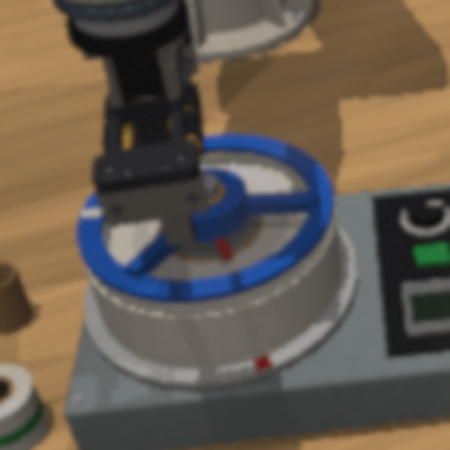

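```bash
python3 -c "
from g import *
s=ctrl.sense();P=np.array(s['eef_pos']);R=np.array(s['orientation'])
c=vision.camera('scene');E=np.linalg.inv(c['extrinsics'])
def pr(p):
    q=E[:3,:3]@p+E[:3,3]; return np.array([c['fx']*q[0]/q[2]+c['cx'],c['fy']*q[1]/q[2]+c['cy']])
u0,v0,k=110,170,8
im=cv2.resize(c['pixels'][v0:v0+75,u0:u0+100],(800,600),interpolation=2)[:,:,::-1].copy()
D=lambda p,cl:cv2.circle(im,tuple(int(x) for x in (pr(p)-[u0,v0]+.5)*k),4,cl,-1)
D(P,(0,255,255))
for a in(-.01,.01):
  for b in(-.018,.018): D(P+R@[a,b,0],(0,255,0))
for ph in(-54,66,186):
  a=np.radians(ph);D(np.array([*(O+.058*np.array([np.cos(a),np.sin(a)])),.1685]),(255,0,255))
print(pr(P),P); cv2.imwrite('pics/c4.png',im)"
```

```text
[156.73997558 225.40746954] [ 0.64529502 -0.17541816  0.16150508]
```

View pics/c4.png

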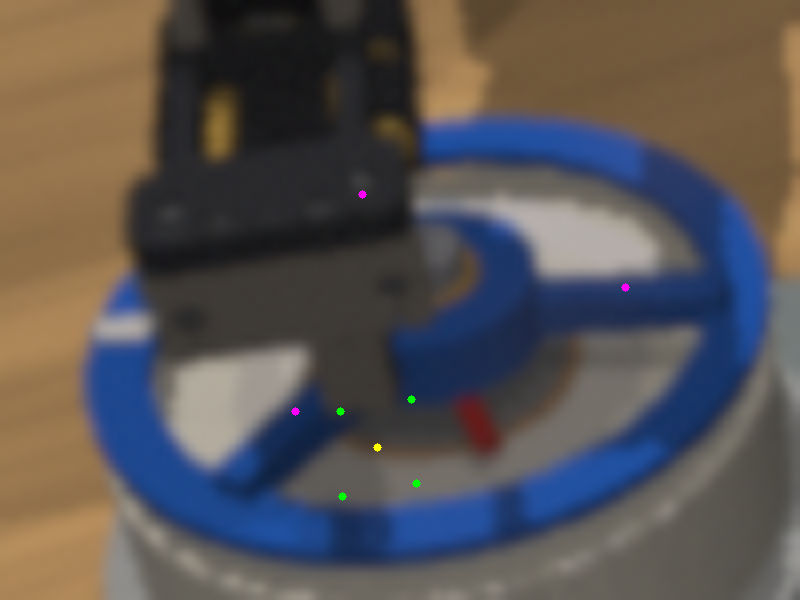

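```bash
python3 -c "
from g import *
c=vision.camera('scene');E=np.linalg.inv(c['extrinsics'])
def pr(p):
    q=E[:3,:3]@p+E[:3,3]; return np.array([c['fx']*q[0]/q[2]+c['cx'],c['fy']*q[1]/q[2]+c['cy']])
P=np.array([.6027,-.2097,.2154])
for dz in(0,.01,.02,.03): print(dz,[((pr(P+[0,0,dz]+np.array([.81*a+.587*b,.587*a-.81*b,0]))-[95,140])/.375).round() for a in(-.01,.01) for b in(-.018,.018)])
s=ctrl.sense(); print(s['contact_force'],s['eef_pos'])
im=c['pixels'][170:245,110:210].astype(float); g=np.clip((im/255)**.5*255*1.1,0,255).astype(np.uint8)
cv2.imwrite('pics/c5.png',cv2.resize(g[20:75,10:75],(780,660)[:2] if 0 else (650,550),interpolation=0)[:,:,::-1])"
```

```text
0 [array([106., 146.]), array([ 75., 170.]), array([124., 153.]), array([ 93., 177.])]
0.01 [array([103., 137.]), array([ 72., 161.]), array([121., 143.]), array([ 90., 168.])]
0.02 [array([101., 127.]), array([ 69., 151.]), array([119., 134.]), array([ 87., 158.])]
0.03 [array([ 98., 118.]), array([ 66., 141.]), array([116., 124.]), array([ 84., 148.])]
[-0.3085216  -0.16972353  0.60980054] [ 0.64528102 -0.17549929  0.1615183 ]
```

View pics/c5.png

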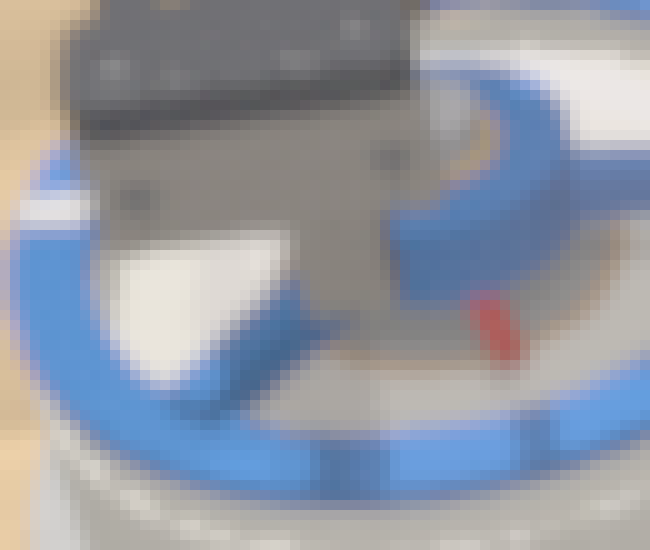

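The flange hasn't moved. The visible tip sits about 12 mm or more above the reported TCP, so the closed fingers passed over the spoke. I'll go up and use the spoke at 66° instead, because its path never crosses the pin. There I'll measure the real tip height.

```bash
python3 -c "
from g import *
print(ctrl.grasp_offset)
p=66;a=np.radians(p);r,t=.057,-.03
q=O+[r*np.cos(a)-t*np.sin(a),r*np.sin(a)+t*np.cos(a)];print(q);delta(*q,.205,p-90)"
```

```text
0.0187
[ 0.64459035 -0.10663001]
t 4.15 heading 77.9 -> [ 0.0672 -0.0151 -0.0435] wz 101.9
```

Request:
{"method": "drive_tool", "body": {
  "commands": [
    [[0,0,-0.0435,0,0,0,0],[0.02,-0.005,-0.0435,0,0,8.5,0],[0.04,-0.01,-0.0435,0,0,17,0],[0.067,-0.015,-0.0435,0,0,25.5,0],[0.067,-0.015,-0.0435,0,0,34,0],[0.067,-0.015,-0.0435,0,0,42.5,0],[0.067,-0.015,-0.0435,0,0,51,0],[0.067,-0.015,-0.0435,0,0,59.5,0],[0.067,-0.015,-0.0435,0,0,68,0],[0.067,-0.015,-0.0435,0,0,76.5,0],[0.067,-0.015,-0.0435,0,0,85,0],[0.067,-0.015,-0.0435,0,0,93.5,0],[0.067,-0.015,-0.0435,0,0,102,0],[0.067,-0.015,-0.0435,0,0,102,0],[0.067,-0.015,-0.0435,0,0,102,0]]
  ]
}}

```text
t: 5.65
eef_pos: [0.6446, -0.1068, 0.205]
orientation: [[0.915, -0.403, 0.0], [-0.403, -0.915, 0.0], [0.0, -0.0, -1.0]]
contact_force: [0.1, 0.2, 0.2]
grip_width: 0.0005
```

```bash
python3 -c "
from g import *
s=ctrl.sense();P=np.array(s['eef_pos']);R=np.array(s['orientation'])
c=vision.camera('scene');E=np.linalg.inv(c['extrinsics'])
def pr(p):
    q=E[:3,:3]@p+E[:3,3]; return np.array([c['fx']*q[0]/q[2]+c['cx'],c['fy']*q[1]/q[2]+c['cy']])
u0,v0,k=130,150,8
im=cv2.resize(c['pixels'][v0:v0+75,u0:u0+100],(800,600),interpolation=2)[:,:,::-1].copy()
D=lambda p,cl:cv2.circle(im,tuple(int(x) for x in (pr(p)-[u0,v0]+.5)*k),4,cl,-1)
for z,cl in((0,(0,255,255)),(-.01,(0,200,0)),(-.02,(0,120,255))):
  for a,b in((0,0),(-.01,-.018),(.01,-.018),(-.01,.018),(.01,.018)): D(P+R@[a,b,z],cl)
cv2.imwrite('pics/c6.png',im); print(P)"
```

```text
[ 0.64460185 -0.10677369  0.20502062]
```

View pics/c6.png

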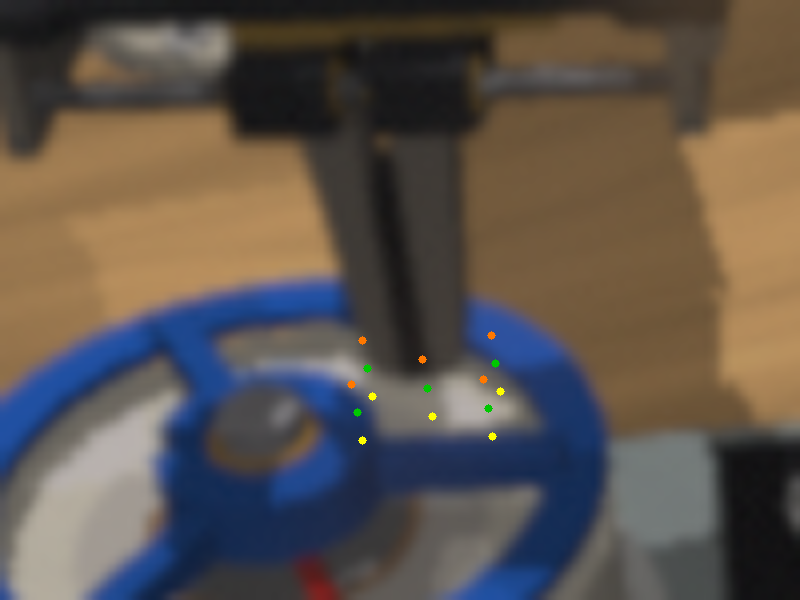

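The tip bottom sits at (410,372), about 20 mm above the reported TCP, which is near the grasp point offset. So a true tip height of 160 mm needs the TCP at 140 mm. I'll lower it here, where there's no pin in this window.

Request:
{"method": "drive_tool", "body": {
  "commands": [
    [[0,0,0.02,0,0,0,0],[0,0,0.035,0,0,0,0],[0,0,0.045,0,0,0,0],[0,0,0.052,0,0,0,0],[0,0,0.058,0,0,0,0],[0,0,0.062,0,0,0,0],[0,0,0.065,0,0,0,0],[0,0,0.065,0,0,0,0]]
  ]
}}

```text
t: 6.5
eef_pos: [0.6446, -0.1066, 0.1398]
orientation: [[0.914, -0.407, -0.0], [-0.407, -0.914, 0.0], [-0.0, 0.0, -1.0]]
contact_force: [0.8, -0.6, 0.4]
grip_width: 0.0003
```

```bash
cat >> g.py <<'E'
def path(phis,r=.058,t=-.016,z=.140):
    for p in phis:
        a=np.radians(p); q=O+[r*np.cos(a)-t*np.sin(a),r*np.sin(a)+t*np.cos(a)]; print(p,end=" "); delta(*q,z,p-90)
E
python3 -c "
from g import *
path(range(66,184,6))"
```

```text
66 t 6.5 heading -24.0 -> [-0.014  -0.0009 -0.0002] wz 0.0
72 t 6.5 heading -24.0 -> [-0.0202 -0.0023 -0.0002] wz -6.0
78 t 6.5 heading -24.0 -> [-0.0264 -0.003  -0.0002] wz -12.0
84 t 6.5 heading -24.0 -> [-0.0327 -0.0031 -0.0002] wz -18.0
90 t 6.5 heading -24.0 -> [-0.039  -0.0024 -0.0002] wz -24.0
96 t 6.5 heading -24.0 -> [-0.0452 -0.0012 -0.0002] wz -30.0
102 t 6.5 heading -24.0 -> [-0.0512  0.0007 -0.0002] wz -36.0
108 t 6.5 heading -24.0 -> [-0.057   0.0032 -0.0002] wz -42.0
114 t 6.5 heading -24.0 -> [-0.0624  0.0063 -0.0002] wz -48.0
120 t 6.5 heading -24.0 -> [-0.0676  0.01   -0.0002] wz -54.0
126 t 6.5 heading -24.0 -> [-0.0723  0.0142 -0.0002] wz -60.0
132 t 6.5 heading -24.0 -> [-0.0765  0.0188 -0.0002] wz -66.0
138 t 6.5 heading -24.0 -> [-0.0803  0.0239 -0.0002] wz -72.0
144 t 6.5 heading -24.0 -> [-0.0835  0.0293 -0.0002] wz -78.0
150 t 6.5 heading -24.0 -> [-0.0861  0.0351 -0.0002] wz -84.0
156 t 6.5 heading -24.0 -> [-0.088   0.041  -0.0001] wz -90.0
162 t 6.5 heading -24.0 -> [-0.0894  0.0472 -0.0001] wz -96.0
168 t 6.5 heading -24.0 -> [-0.0901  0.0534 -0.0001] wz -102.0
174 t 6.5 heading -24.0 -> [-0.0902  0.0597 -0.0001] wz -108.0
180 t 6.5 heading -24.0 -> [-0.0895  0.066  -0.0001] wz -114.0
```

First the approach and a partial push to φ=102, then a check.

Request:
{"method": "drive_tool", "body": {
  "commands": [
    [[-0.005,0,0,0,0,0,0],[-0.01,-0.001,0,0,0,0,0],[-0.014,-0.001,0,0,0,0,0],[-0.017,-0.0015,0,0,0,-3,0],[-0.02,-0.0025,0,0,0,-6,0],[-0.0265,-0.003,0,0,0,-12,0],[-0.0325,-0.003,0,0,0,-18,0],[-0.039,-0.0025,0,0,0,-24,0],[-0.045,-0.001,0,0,0,-30,0],[-0.051,0.0005,0,0,0,-36,0],[-0.051,0.0005,0,0,0,-36,0]]
  ]
}}

```text
t: 7.6
eef_pos: [0.5972, -0.0861, 0.1403]
orientation: [[0.978, 0.21, -0.0], [0.21, -0.978, 0.0], [-0.0, -0.0, -1.0]]
contact_force: [-0.1, -0.2, -0.2]
grip_width: 0.0006
```

```bash
python3 m.py; python3 -c "
from g import *
print(ctrl.sense()['contact_force'])
path(range(108,184,6))"
```

```text
top rim centre [ 0.5539 -0.1581] r 0.0342
  rim mark [342.5 178.6] 160 0.0 0.085
  rim mark [326.7 219. ] 309 128.4 0.06
  rim mark [371.1 207.6] 169 -90.6 0.085
scene rim centre [ 0.5966 -0.1475] r 0.0992
  rim mark [126.4 225.6] 21 -80.1 0.091
  red as pin [169.4 222.9] 24 2.1 0.04
  red as pmark [169.4 222.9] 24 162.9 0.039
  red as pin [182.1 260.5] 22 -2.0 0.165
  red as pmark [182.1 260.5] 22 2.0 0.102
[1.0436155  0.00726288 0.56794818]
108 t 7.7 heading 11.8 -> [-0.0065 -0.0012  0.0003] wz -6.2
114 t 7.7 heading 11.8 -> [-0.0128 -0.0019  0.0003] wz -12.2
120 t 7.7 heading 11.8 -> [-0.0191 -0.0019  0.0003] wz -18.2
126 t 7.7 heading 11.8 -> [-0.0253 -0.0013  0.0003] wz -24.2
132 t 7.7 heading 11.8 -> [-0.0315 -0.      0.0003] wz -30.2
138 t 7.7 heading 11.8 -> [-0.0375  0.0019  0.0003] wz -36.2
144 t 7.7 heading 11.8 -> [-0.0433  0.0044  0.0003] wz -42.2
150 t 7.7 heading 11.8 -> [-0.0487  0.0076  0.0003] wz -48.2
156 t 7.7 heading 11.8 -> [-0.0538  0.0112  0.0003] wz -54.2
162 t 7.7 heading 11.8 -> [-0.0585  0.0154  0.0003] wz -60.2
168 t 7.7 heading 11.8 -> [-0.0628  0.0201  0.0003] wz -66.2
174 t 7.7 heading 11.8 -> [-0.0665  0.0252  0.0003] wz -72.2
180 t 7.7 heading 11.8 -> [-0.0697  0.0306  0.0003] wz -78.2
```

The flange turned 35°, and the notch now lags φ by 182°. I'll continue to φ=174.

Request:
{"method": "drive_tool", "body": {
  "commands": [
    [[-0.0065,-0.001,0,0,0,-6,0],[-0.013,-0.002,0,0,0,-12,0],[-0.019,-0.002,0,0,0,-18,0],[-0.025,-0.0015,0,0,0,-24,0],[-0.0315,0,0,0,0,-30,0],[-0.0375,0.002,0,0,0,-36,0],[-0.0435,0.0045,0,0,0,-42,0],[-0.0485,0.0075,0,0,0,-48,0],[-0.054,0.011,0,0,0,-54,0],[-0.0585,0.0155,0,0,0,-60,0],[-0.063,0.02,0,0,0,-66,0],[-0.0645,0.0225,0,0,0,-69,0],[-0.0665,0.025,0,0,0,-72,0],[-0.0665,0.025,0,0,0,-72,0]]
  ]
}}

```text
t: 9.1
eef_pos: [0.5381, -0.1249, 0.1401]
orientation: [[0.106, 0.994, 0.0], [0.994, -0.106, -0.0], [-0.0, 0.0, -1.0]]
contact_force: [0.3, 0.7, -0.6]
grip_width: 0.0007
```

```bash
python3 m.py|sed -n '/scene/,$p'; python3 -c "
from g import *
print(ctrl.sense()['contact_force'])
path(range(174,192,2))"
```

```text
scene rim centre [ 0.5967 -0.1471] r 0.0994
  rim mark [170.5 234.7] 19 -5.4 0.09
  red as pin [168.2 220.5] 41 1.7 0.031
  red as pmark [168.2 220.5] 41 167.2 0.05
  red as pin [182.1 260.5] 22 -2.1 0.165
  red as pmark [182.1 260.5] 22 1.8 0.102
[0.0872404  0.08129204 0.41052426]
174 t 9.2 heading 83.8 -> [ 0.0001 -0.0003  0.0001] wz -0.2
176 t 9.2 heading 83.8 -> [-0.0019 -0.0008  0.0001] wz -2.2
178 t 9.2 heading 83.8 -> [-0.004  -0.0013  0.0001] wz -4.2
180 t 9.2 heading 83.8 -> [-0.006  -0.0016  0.0001] wz -6.2
182 t 9.2 heading 83.8 -> [-0.0081 -0.0019  0.0001] wz -8.2
184 t 9.2 heading 83.8 -> [-0.0102 -0.0022  0.0001] wz -10.2
186 t 9.2 heading 83.8 -> [-0.0123 -0.0023  0.0001] wz -12.2
188 t 9.2 heading 83.8 -> [-0.0144 -0.0024  0.0001] wz -14.2
190 t 9.2 heading 83.8 -> [-0.0165 -0.0024  0.0001] wz -16.2
```

Request:
{"method": "drive_tool", "body": {
  "commands": [
    [[-0.002,-0.001,0,0,0,-2,0],[-0.004,-0.0013,0,0,0,-4,0],[-0.005,-0.0015,0,0,0,-5,0],[-0.006,-0.0016,0,0,0,-6,0],[-0.0065,-0.0017,0,0,0,-6.6,0],[-0.0072,-0.0018,0,0,0,-7.3,0],[-0.0072,-0.0018,0,0,0,-7.3,0]]
  ]
}}

```text
t: 9.9
eef_pos: [0.5355, -0.1316, 0.14]
orientation: [[-0.023, 1.0, 0.0], [1.0, 0.023, -0.0], [-0.0, 0.0, -1.0]]
contact_force: [0.1, 0.9, 0.3]
grip_width: 0.0003
```

```bash
python3 m.py|sed -n '/scene/,$p'
```

```text
scene rim centre [ 0.5966 -0.1471] r 0.0994
  rim mark [175.5 233.2] 19 1.8 0.09
  red as pin [168.4 220.5] 42 2.5 0.031
  red as pmark [168.4 220.5] 42 166.5 0.049
  red as pin [182.1 260.5] 22 -2.1 0.165
  red as pmark [182.1 260.5] 22 1.8 0.103
```

The rim mark is at 1.8° and the platter mark at 1.8°, so they're aligned. I'll back off, rise, turn the jaws across the notch direction and open them to straddle the spindle.

Request:
{"method": "drive_tool", "body": {
  "commands": [
    [[0.004,0,0,0,0,0,0],[0.01,0,0,0,0,0,0],[0.012,0,-0.02,0,0,0,0],[0.012,0,-0.05,0,0,0,0],[0.012,0,-0.085,0,0,0,0],[0.012,0,-0.085,0,0,0,0]]
  ]
}}

```text
t: 10.6
eef_pos: [0.5378, -0.1197, 0.2295]
orientation: [[-0.023, 1.0, 0.007], [1.0, 0.023, -0.002], [-0.002, 0.007, -1.0]]
contact_force: [1.3, -0.0, 0.2]
grip_width: 0.0004
```

```bash
python3 -c "
from g import *
delta(*O,.225,2)"
```

```text
t 10.6 heading 91.3 -> [-0.028   0.0555  0.005 ] wz 89.3
```

Request:
{"method": "drive_tool", "body": {
  "commands": [
    [[-0.008,0.015,0,0,0,8.5,0.02],[-0.018,0.03,0,0,0,17,0.04],[-0.028,0.055,0,0,0,25.5,0.04],[-0.028,0.0555,0,0,0,34,0.04],[-0.028,0.0555,0,0,0,42.5,0.04],[-0.028,0.0555,0,0,0,51,0.04],[-0.028,0.0555,0,0,0,59.5,0.04],[-0.028,0.0555,0,0,0,68,0.04],[-0.028,0.0555,0,0,0,76.5,0.04],[-0.028,0.0555,0,0,0,85,0.04],[-0.028,0.0555,0,0,0,89.5,0.04],[-0.028,0.0555,0,0,0,89.5,0.04],[-0.028,0.0555,0,0,0,89.5,0.04]]
  ]
}}

```text
t: 11.9
eef_pos: [0.591, -0.146, 0.2244]
orientation: [[0.999, 0.034, -0.001], [0.034, -0.999, 0.0], [-0.001, -0.0, -1.0]]
contact_force: [0.0, 0.8, 0.4]
grip_width: 0.04
```

```bash
python3 m.py|sed -n '/scene/,$p'; python3 -c "
from g import *
delta(*O,.2,2)
s=ctrl.sense();P=np.array(s['eef_pos']);R=np.array(s['orientation'])
c=vision.camera('scene');E=np.linalg.inv(c['extrinsics'])
def pr(p):
    q=E[:3,:3]@p+E[:3,3]; return np.array([c['fx']*q[0]/q[2]+c['cx'],c['fy']*q[1]/q[2]+c['cy']])
u0,v0,k=115,150,8
im=cv2.resize(c['pixels'][v0:v0+75,u0:u0+100],(800,600),interpolation=2)[:,:,::-1].copy()
D=lambda p,cl:cv2.circle(im,tuple(int(x) for x in (pr(p)-[u0,v0]+.5)*k),3,cl,-1)
for z,cl in((0,(0,255,255)),(-.02,(0,120,255))):
  for a in(-.01,.01):
    for b in(-.038,-.02,.02,.038): D(P+R@[a,b,z],cl)
cv2.imwrite('pics/c7.png',im); print(P,s['grip_width'])"
```

```text
scene rim centre [ 0.5963 -0.1469] r 0.0994
  rim mark [175.2 233.2] 17 1.3 0.09
  red as pin [168.3 220.3] 45 1.8 0.031
  red as pmark [168.3 220.3] 45 167.1 0.05
  red as pin [182.1 260.5] 22 -2.1 0.165
  red as pmark [182.1 260.5] 22 1.7 0.103
t 12.0 heading 1.9 -> [0.0028 0.0004 0.0247] wz -0.1
[ 0.59117194 -0.14615636  0.2246515 ] 0.03964470195213684
```

View pics/c7.png

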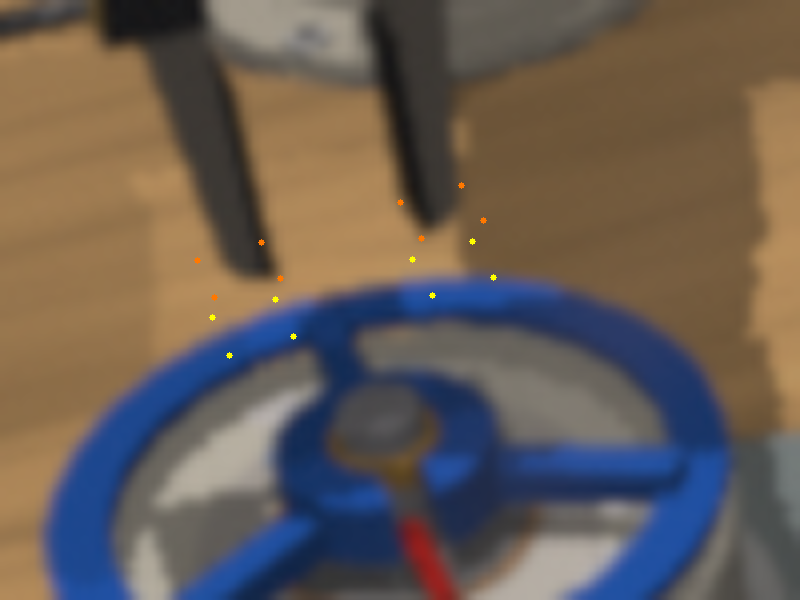

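The open fingers hang with tips about 20 mm above the TCP, at (250,270) and (435,225). The pin shows through the notch gap at (405,490). I'll descend to just above the hub.

Request:
{"method": "drive_tool", "body": {
  "commands": [
    [[0.003,0.0005,0,0,0,0,0.04],[0.003,0.0005,0.015,0,0,0,0.04],[0.003,0.0005,0.03,0,0,0,0.04],[0.003,0.0005,0.045,0,0,0,0.04],[0.003,0.0005,0.055,0,0,0,0.04],[0.003,0.0005,0.06,0,0,0,0.04],[0.003,0.0005,0.06,0,0,0,0.04]]
  ]
}}

```text
t: 12.75
eef_pos: [0.5938, -0.1466, 0.1639]
orientation: [[1.0, 0.032, -0.002], [0.032, -1.0, 0.0], [-0.002, -0.0, -1.0]]
contact_force: [-0.1, -0.4, 0.5]
grip_width: 0.0404
```

Request:
{"method": "drive_tool", "body": {
  "commands": [
    [[0,0,0.002,0,0,0,0.04],[0,0,0.004,0,0,0,0.04],[0,0,0.006,0,0,0,0.04],[0,0,0.007,0,0,0,0.04],[0,0,0.008,0,0,0,0.04],[0,0,0.008,0,0,0,0.04]]
  ]
}}

```text
t: 13.35
eef_pos: [0.5943, -0.1467, 0.1569]
orientation: [[1.0, 0.032, -0.0], [0.032, -1.0, 0.0], [-0.0, -0.0, -1.0]]
contact_force: [0.3, -0.3, -0.9]
grip_width: 0.0401
```

Request:
{"method": "drive_tool", "body": {
  "commands": [
    [[0,0,0.001,0,0,0,0.04],[0,0,0.002,0,0,0,0.04],[0,0,0.003,0,0,0,0.04],[0,0,0.004,0,0,0,0.04],[0,0,0.004,0,0,0,0.04]]
  ]
}}

```text
t: 13.85
eef_pos: [0.5944, -0.1467, 0.1531]
orientation: [[1.0, 0.032, 0.0], [0.032, -1.0, -0.0], [0.0, 0.0, -1.0]]
contact_force: [-0.5, 0.7, 2.5]
grip_width: 0.0399
```

Request:
{"method": "drive_tool", "body": {
  "commands": [
    [[0,0,0.001,0,0,0,0.04],[0,0,0.002,0,0,0,0.04],[0,0,0.003,0,0,0,0.04]]
  ]
}}

```text
t: 14.15
eef_pos: [0.5944, -0.1467, 0.15]
orientation: [[1.0, 0.032, 0.0], [0.032, -1.0, -0.0], [0.0, 0.0, -1.0]]
contact_force: [-0.0, 0.4, 4.4]
grip_width: 0.0402
```

Request:
{"method": "drive_tool", "body": {
  "commands": [
    [[0,0,0.001,0,0,0,0.04],[0,0,0.002,0,0,0,0.04],[0,0,0.003,0,0,0,0.04],[0,0,0.004,0,0,0,0.04]]
  ]
}}

```text
t: 14.55
eef_pos: [0.5944, -0.1467, 0.1459]
orientation: [[1.0, 0.032, 0.0], [0.032, -1.0, -0.0], [0.0, 0.0, -1.0]]
contact_force: [-0.7, 0.1, 4.5]
grip_width: 0.0404
```

Request:
{"method": "drive_tool", "body": {
  "commands": [
    [[0,0,0.001,0,0,0,0.04],[0,0,0.002,0,0,0,0.04],[0,0,0.003,0,0,0,0.04]]
  ]
}}

```text
t: 14.85
eef_pos: [0.5944, -0.1467, 0.1429]
orientation: [[1.0, 0.032, 0.0], [0.032, -1.0, -0.0], [0.0, 0.0, -1.0]]
contact_force: [-0.7, -0.6, 4.2]
grip_width: 0.0402
```

It's sliding at a steady 4–5 N. The last couple of millimetres go in small steps.

Request:
{"method": "drive_tool", "body": {
  "commands": [
    [[0,0,0.0005,0,0,0,0.04],[0,0,0.001,0,0,0,0.04]]
  ]
}}

```text
t: 15.05
eef_pos: [0.5945, -0.1468, 0.1427]
orientation: [[1.0, 0.032, 0.0], [0.032, -1.0, -0.0], [0.0, 0.0, -1.0]]
contact_force: [-2.8, 0.6, 13.5]
grip_width: 0.0399
```

Request:
{"method": "drive_tool", "body": {
  "commands": [
    [[0,0,0.0005,0,0,0,0.04],[0,0,0.0005,0,0,0,0.04]]
  ]
}}

```text
t: 15.25
eef_pos: [0.5946, -0.1468, 0.1426]
orientation: [[1.0, 0.032, 0.001], [0.032, -1.0, -0.0], [0.001, 0.0, -1.0]]
contact_force: [-2.7, 1.4, 13.7]
grip_width: 0.0403
```

The force rose to 13.5 N with no further travel, so it's on the stop. I'll retreat straight up and check.

Request:
{"method": "drive_tool", "body": {
  "commands": [
    [[0,0,-0.003,0,0,0,0.04],[0,0,-0.01,0,0,0,0.04],[0,0,-0.03,0,0,0,0.04],[0,0,-0.07,0,0,0,0.04],[0,0,-0.11,0,0,0,0.04],[0,0,-0.15,0,0,0,0.04],[-0.05,-0.04,-0.15,0,0,0,0.04],[-0.1,0.08,-0.15,0,0,0,0.04],[-0.15,0.13,-0.15,0,0,0,0.04],[-0.15,0.17,-0.15,0,0,0,0.04],[-0.15,0.17,-0.15,0,0,0,0.04],[-0.15,0.17,-0.15,0,0,0,0.04]]
  ]
}}

```text
t: 16.45
eef_pos: [0.448, -0.3239, 0.2917]
orientation: [[1.0, 0.03, -0.0], [0.03, -1.0, -0.001], [-0.0, 0.001, -1.0]]
contact_force: [1.1, 0.2, 0.0]
grip_width: 0.0397
```

```bash
python3 -c "
from m import *
print('at drop 0');measure(0,('scene',));print('at drop 12');measure(.012)
print(ctrl.sense()['contact_force'])
o=[]
for n,u,v,w in(('top',338,195,75),('scene',170,215,90)):
    o.append(cv2.resize(vision.camera(n)['pixels'][v-w:v+w,u-w:u+w],(400,400),interpolation=2))
cv2.imwrite('pics/c8.png',np.hstack(o)[:,:,::-1])"
```

```text
at drop 0
scene rim centre [ 0.6104 -0.1489] r 0.0975
  rim mark [176.1 237.3] 14 1.5 0.09
  red as pin [168.2 220.1] 42 11.6 0.016
  red as pmark [168.2 220.1] 42 168.2 0.065
  red as pin [182.1 260.5] 22 -1.6 0.151
  red as pmark [182.1 260.5] 22 3.3 0.089
at drop 12
top rim centre [ 0.5917 -0.1456] r 0.0995
  rim mark [337.4 164.4] 15 0.4 0.092
  red as pin [337.9 183.2] 21 -0.6 0.034
  red as pmark [337.9 183.2] 21 -15.7 0.044
scene rim centre [ 0.5957 -0.1472] r 0.0997
  rim mark [176.1 236.9] 18 1.7 0.09
  red as pin [168.2 220.1] 42 2.7 0.03
  red as pmark [168.2 220.1] 42 166.7 0.05
  red as pin [182.1 260.5] 22 -2.0 0.166
  red as pmark [182.1 260.5] 22 1.8 0.103
[0.07344904 0.68094579 0.0134925 ]
```

View pics/c8.png

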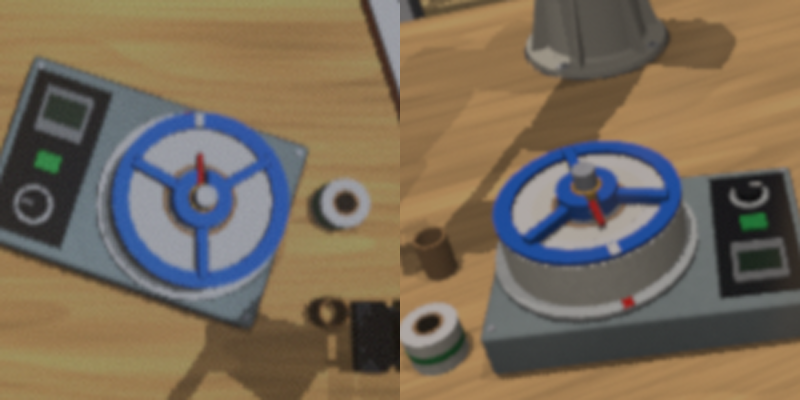

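The flange sits low on the roll with the rim mark, pin and platter mark in line. The core and small roll are upright where they were, and the gripper is clear. Handing in.

```bash
python3 -c "
from bench import ticket,ctrl
print(ctrl.sense()['t'],ticket.job_done())"
```

```text
the job is handed in; nothing more can be done
16.7 None
```

The flange is on its stop, with the notch over the pin and the gripper clear. I handed the job in at 16.7 s. I turned the flange about 116° counter-clockwise with closed fingertips against one spoke. I then pressed it down with the open fingers straddling the spindle.

**Alignment:** the scene view puts the rim mark at 1.7° and the platter mark at 1.8°. The top view reads 0.4° for the rim mark and -0.6° for the pin, so both views agree to about 1°.

**Seating:** the flange slid down at a steady 4–5 N. It then stopped, with the force rising to about 13.5 N. In the scene view the rim matches the 12 mm drop to within about 1 mm.

**Surroundings:** the core and small roll are standing where they were in the last picture. The scanner was outside that picture; the arm was never near it.

**What went wrong:** the first push missed because the real fingertips sit about 20 mm above the reported TCP, so they passed over the spoke without moving the flange. I measured that offset from a picture and redid the push on another spoke.

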